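# Find the splint kit case that rattles and hand it forward

## Robot

A 6-joint arm with a two-finger parallel gripper is mounted at the origin on the work surface. World frame = base frame: x ahead of the robot, y to its left, z up, the work surface at z = 0. Lengths are in m, angles in degrees, forces in N, time in s.
With the tool pointing down it reaches from about 0.425 to 0.925 m from the base axis. Payload 12.5 kg.
Tool frame: the origin (TCP) lies midway between the tips of the shut fingers; the grasp point (between the pads) lies 19 mm behind it; z points along the fingers, y is the line along which they close (so a half turn about z gives the same grasp; the last joint's range is limited). The gripper opens to 85 mm and grips with 20 to 120 N. Pads are 22 mm wide; open, the fingers measure 114 mm over their backs; the gripper's body (76 mm by 85 mm) begins 54 mm behind the grasp point. The pads swing forward as they close: fully open they stand 13 mm farther back than shut.
Start: joints at [70.669, 28.126, 89.318, -0, 62.55, -6.05], TCP at [0.144, 0.608, 0.231] pointing down, gripper open.
Joint ranges: [-177.58, 177.58], [-47.91, 125.51], [2.72, 160], [-65.01, 245.01], [3.68, 167.84], [-153.87, 153.87]. Speed limits (degrees/s): [127.2, 127.2, 159.86, 180, 180, 180].

## Interface

Orientations are given as a 3x3 rotation matrix whose columns are the frame's x, y, z axes.
In Python, from bench import bot gives the robot as it stands.
- The arm moves only by the tool drive_tool, never from a script. Its argument "motion" is a list of rows, each a list of 3 entries, a list of its own where there are three numbers: the finger opening in m, from 0 to 0.0854, then the shift along the tool's x, y, z in m, then the turn about the tool's z in rad. A call has 1 to 12 rows; each row is the pose to reach, as a shift and turn from the pose commanded when the call began, along the tool's axes at that moment; what a row does not reach only later rows make up. A row lasts 1/10 s, in which the tool goes at most 50 mm and 8.59 degrees, less where a joint would pass 70% of its speed; a pose out of reach is approached as far as the arm can. A call with a gripper value outside its range is refused whole. The fingers move at their own pace and stop on an object; "grip_force" is the grip in N (left out, the last holds). Time passes only in rows, so rows that repeat a pose let the fingers close. It gives the time, the measured TCP pose, the force, the opening and the grip force at its end, in the units of the state.
- bot.observe(): the state, without advancing time (a new reading comes with each control period).
- bot.snapshot(name): name is "scene" or "top" or "wrist"; returns the picture (384x512x3 uint8, blue, green, red); there is no depth.
- bot.camera_info(name): a dict with "camera_matrix" (3x3 intrinsics, pixels), "distortion" ([k1, k2, p1, p2, k3] as OpenCV has them; the pictures are not rectified), "view" (4x4, takes a point from world to camera coordinates); the wrist camera has in their place "mount" (4x4, takes a point from camera to tool coordinates, whose origin is the TCP and whose axes are the flange's). Camera axes: x right, y down, z forward; pixel columns grow to the right and rows downward; lengths in m; the calibration is good to about 2 mm. A picture is of the moment at which its call begins: read the wrist's pose just before it. camera_info takes no time and is no camera call.
- bot.finish_job(): hands the job in; it is judged then, once.
Trained networks look in the newest picture that a camera, given by its name, has taken for a name from the list of things; names that differ only in an ending like _2 or _b are one class to them, and where a whole thing is asked for, a point or a joint stands for the part that bears it (a point fixed in the world has none). Each returns a list of dicts, best first, with "p" (0 to 1); they miss things now and then, are a little off and sometimes report something else, mostly with a low value. They report only what shows in the picture. A call takes as long as a camera call. They do not tell look-alikes from the thing itself.
- bot.silhouettes(camera, query): "mask" (384x512 bool, what is visible of it) and "bbox" ([left, top, right, bottom] in pixels, round what is visible of it).
- bot.mark_of(camera, query): "point" ([column, row] in pixels: a listed point, or the origin of a listed thing).
The state is a dict: "time": time; "joint_pos": joint angles; "dq": joint speeds; "joint_torque": joint torques, N m; "tool_pos": TCP position; "tcp_rot": TCP orientation; "ft_force": force on the tool from outside, world axes, zero at the start; "moment": the same for the moment, N m; "gripper_width": finger opening in m; "gripper_force": force on a finger pad.
Only numpy, scipy, OpenCV 4.12 (cv2) and the standard library are available. Lean on these libraries where they do the work, as an engineer would, in place of code of your own. Each camera call takes 0.05 s, during which the arm holds its last target. There are 200 camera calls.

## Task

One of the three sealed kit cases on the splint counter has a loose steel ball in it that rattles when the case is shaken; nothing else tells it apart. Find that case and present it: hold it clearly raised, level and still above the middle of the blue mat, its length in line with the mat's white stripe, and finish while still holding it. The two silent cases must be standing back where they were, and the cutter's red button and the other things on the counter are to be left alone.

Things in the scene. Friction and masses are not known exactly. Their poses are not given: they have to be found in the camera images.
- case_a: sealed kit case, orange, white lid, 140 x 50 x 46 mm, 0.2 to 0.56 kg (weight varies at random); origin at the centre of its underside, x along its length. One of the three look-alike cases, any of them, hides a loose 32 mm, 135 g steel ball that rolls freely some 95 mm along the length; the other two hold nothing loose. 25 mm free on both long sides; a 40 N grip on them is safe
- case_b: sealed kit case, orange, white lid, 140 x 50 x 46 mm, 0.2 to 0.56 kg (weight varies at random); origin at the centre of its underside, x along its length. One of the three look-alike cases, any of them, hides a loose 32 mm, 135 g steel ball that rolls freely some 95 mm along the length; the other two hold nothing loose. 25 mm free on both long sides; a 40 N grip on them is safe
- case_c: sealed kit case, orange, white lid, 140 x 50 x 46 mm, 0.2 to 0.56 kg (weight varies at random); origin at the centre of its underside, x along its length. One of the three look-alike cases, any of them, hides a loose 32 mm, 135 g steel ball that rolls freely some 95 mm along the length; the other two hold nothing loose. 25 mm free on both long sides; a 40 N grip on them is safe
- mat: blue hand-over mat fixed on the counter ahead of the cases, 110 x 110 x 3 mm; origin at the centre of its underside, x along its white stripe (either end of the case may lead), z up
- file: stubby aluminium file with a black handle, 150 mm long, lying beyond the mat, 13 to 18 mm high; bystander; origin under its middle, x along it
- jar: small closed jar, 54 mm across, 75 mm high, left of the mat; bystander; origin at the centre of its underside
- trough: turquoise half-round thermoplastic forearm trough, 220 x 90 x 45 mm, on the right; bystander; origin under its middle, x along it
- heat_block: cream ceramic heat block, 120 x 100 x 55 mm, right of the mat; bystander; origin at the centre of its underside
- cutter: grey steel trim cutter frame, 240 x 200 x 250 mm, fixed on the left; origin at the centre of its underside, its front to -x; the red button stands 95 mm in front of and 65 mm right (-y) of the origin, about 60 mm high; leave it alone
- button (a joint): the cutter's red push button: 0 up, 0.006 m fully pressed; leave it alone
- tray (a joint): swing, rad, of the chrome parts tray (120 x 90 x 34 mm) on the upright pin of the small steel gate bracket (50 x 50 x 71 mm), which stands beyond the mat to the left, some 0.77 m ahead and 0.17 m left of the base; positive swings it towards the robot, limits -0.6 and 0.6; leave it alone
Mind the look-alikes: they are no part of the job. What is shaped like the case_a but purple or turquoise is not meant.

How it is judged (in metres and radians):
At the end, for the whole second after the job is handed in: The rattling case is held by the fingers, underside 80 to 300 mm up, centre within 40 mm of the mat's centre seen from above, tilt under 0.2 rad, length within 0.3 rad of the stripe, still; the silent cases stand upright at rest within 50 mm of where they began; button not pressed (((distance between ball and case_a below 0.075 m and height (world z) of case_a between 0.08 and 0.3 m and horizontal distance between case_a and mat below 0.04 m and angle between case_a's own z axis and vertical below 0.2 rad and angle between the x axis of case_a and the x axis of mat, either way round below 0.3 rad and linear speed of case_a below 0.05 m/s and contact force between case_a and the fingers above 1 N and distance of each of case_b, case_c from where it was at the start of the episode below 0.05 m and angle between each of case_b, case_c's own z axis and vertical below 0.1 rad and linear speed of each of case_b, case_c below 0.02 m/s) or (distance between ball and case_b below 0.075 m and height (world z) of case_b between 0.08 and 0.3 m and horizontal distance between case_b and mat below 0.04 m and angle between case_b's own z axis and vertical below 0.2 rad and angle between the x axis of case_b and the x axis of mat, either way round below 0.3 rad and linear speed of case_b below 0.05 m/s and contact force between case_b and the fingers above 1 N and distance of each of case_a, case_c from where it was at the start of the episode below 0.05 m and angle between each of case_a, case_c's own z axis and vertical below 0.1 rad and linear speed of each of case_a, case_c below 0.02 m/s) or (distance between ball and case_c below 0.075 m and height (world z) of case_c between 0.08 and 0.3 m and horizontal distance between case_c and mat below 0.04 m and angle between case_c's own z axis and vertical below 0.2 rad and angle between the x axis of case_c and the x axis of mat, either way round below 0.3 rad and linear speed of case_c below 0.05 m/s and contact force between case_c and the fingers above 1 N and distance of each of case_a, case_b from where it was at the start of the episode below 0.05 m and angle between each of case_a, case_b's own z axis and vertical below 0.1 rad and linear speed of each of case_a, case_b below 0.02 m/s)) and value of joint button below 0.003 m); the arm keeps its last pose, push and grip.
It fails at once if the cutter's button is pressed (value of joint button above 0.003 m).
It fails at once if the file, jar, trough or heat block is shifted by more than 30 mm (distance of any of file, jar, trough, heat_block from where it was at the start of the episode above 0.03 m).
It fails at once if the chrome tray is swung aside (value of joint tray above 0.4 rad or value of joint tray below -0.4 rad).
It also fails if it takes over 72 s, if anything falls off the work surface, if the arm or the gripper's body presses on something with over 40 N, if the wrist force passes 120 N, or if a joint passes its speed limit or range.

## Working session

There is one attempt and no reset: what is moved stays moved. The work goes in short steps, Python scripts to look and compute and a tool call to move; the robot and the scene stay as the last step left them, time stands still between calls to the robot, and variables do not carry over. Pictures are saved under pics/ and viewed, at most 10 in all, crops included, and the job is handed in when it is done.

Besides the shell and the picture viewer there is one more tool, called after ">>>" as name([rows], argument=value, ...), one row to a line, values as JSON. drive_tool: Moves the arm, as the interface text tells. Its arguments: {"type":"object","properties":{"motion":{"type":"array","items":{"type":"array"}},"grip_force":{"type":"number"}},"required":["motion"]}

```bash
mkdir -p pics; ls
python3 - <<'E'
from bench import bot
import cv2,numpy as np
s=bot.observe(); print(s)
for c in("scene","top"):
    im=bot.snapshot(c); cv2.imwrite(f"pics/{c}0.png",im)
    i=bot.camera_info(c); print(c,np.round(i["camera_matrix"],1).tolist(),i["distortion"],np.round(i["view"],3).tolist())
    for q in("case_a","mat","jar","file","trough","heat_block","cutter"):
        r=bot.silhouettes(c,q); m=bot.mark_of(c,q)
        print(q,[(round(x["p"],2),np.round(x["bbox"]).tolist()) for x in r],[(round(x["p"],2),np.round(x["point"]).tolist()) for x in m])
i=bot.camera_info("wrist");print(i)
print(bot.observe()["time"])
E
```

```text
pics
{'time': 0.0, 'joint_pos': array([ 7.06697262e+01,  2.81666811e+01,  8.93518144e+01,  5.61052462e-05,
        6.25499306e+01, -6.05035267e+00]), 'dq': array([ 0.07507404,  0.01763022,  0.0080935 , -0.0110185 ,  0.00526968,
       -0.03694894]), 'joint_torque': array([-5.83934343e-04, -6.18470335e+01, -2.61581308e+01, -1.21081721e-04,
        4.20787212e-03,  3.60313618e-05]), 'tool_pos': array([0.14346451, 0.60806396, 0.23069012]), 'tcp_rot': array([[-9.73259303e-01,  2.29708885e-01, -3.96136065e-04],
       [ 2.29709192e-01,  9.73258659e-01, -1.12664867e-03],
       [ 1.26741646e-04, -1.18751739e-03, -9.99999287e-01]]), 'ft_force': array([-0.06140827, -1.32503865, -0.83566014]), 'moment': array([-0.00640711, -0.04368674, -0.01586631]), 'gripper_force': 0.0, 'gripper_width': 0.08571129758128748}
scene [[414.1, 0.0, 254.1], [0.0, 414.1, 186.3], [0.0, 0.0, 1.0]] [0.04723199 0.         0.         0.         0.        ] [[0.589, 0.808, 0.017, -0.347], [0.636, -0.451, -0.626, -0.296], [-0.498, 0.379, -0.78, 1.649], [0.0, 0.0, 0.0, 1.0]]
case_a [(0.96, [220.0, 262.0, 248.0, 318.0]), (
[... 2012 characters left out ...]
0.73, [74.0, 146.0, 161.0, 226.0])] [(0.82, [128.0, 191.0]), (0.39, [381.0, 227.0])]
{'camera_matrix': array([[287.03529611,   0.        , 253.24125395],
       [  0.        , 287.03529611, 194.94599705],
       [  0.        ,   0.        ,   1.        ]]), 'distortion': array([-0.01885101,  0.        ,  0.        ,  0.        ,  0.        ]), 'mount': array([[-2.81196723e-04, -9.44839617e-01, -3.27533232e-01,
         8.44165294e-02],
       [ 9.99999938e-01, -3.35587323e-04,  1.09544585e-04,
        -1.64423070e-04],
       [-2.13418064e-04, -3.27533181e-01,  9.44839653e-01,
        -1.42992185e-01],
       [ 0.00000000e+00,  0.00000000e+00,  0.00000000e+00,
         1.00000000e+00]])}
1.5
```

Run:
```python
import cv2
a=cv2.imread("pics/scene0.png")[70:330,30:430]; cv2.imwrite("pics/s1.png",cv2.resize(a,None,fx=2,fy=2,interpolation=2))
a=cv2.imread("pics/top0.png")[110:290,60:420]; cv2.imwrite("pics/t1.png",cv2.resize(a,None,fx=2.2,fy=2.2,interpolation=2))
```

```text
(no output)
```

View pics/s1.png

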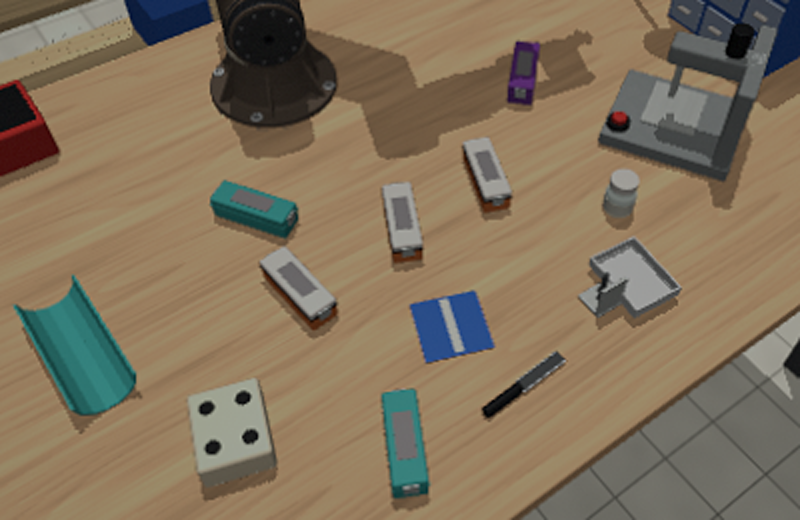

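View pics/t1.png

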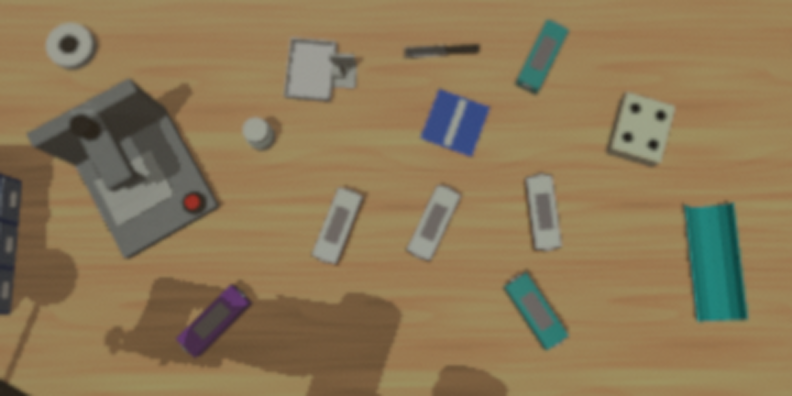

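The cases sit in top at about (214,212), (257,211) and (307,206), and in scene at (273,156), (231,180) and (179,212). The mat's stripe runs through top (264,165). The purple and turquoise look-alikes are the other detections. Next I fit box models to the masks from both views.

```bash
cat > h.py <<'E'
from bench import bot
import cv2,numpy as np
from scipy.optimize import minimize
def cam(c,s=None):
    i=bot.camera_info(c)
    if c=="wrist":
        T=np.eye(4);T[:3,:3]=s["tcp_rot"];T[:3,3]=s["tool_pos"]
        V=np.linalg.inv(T@i["mount"])
    else: V=np.array(i["view"])
    return V,np.array(i["camera_matrix"]),np.array(i["distortion"])
def proj(P,C):
    V,K,d=C
    return cv2.projectPoints(np.float64(P).reshape(-1,1,3),cv2.Rodrigues(V[:3,:3])[0],V[:3,3],K,d)[0].reshape(-1,2)
def ray(px,C,z):
    V,K,d=C
    n=cv2.undistortPoints(np.float64([[px]]),K,d).ravel()
    o=-V[:3,:3].T@V[:3,3]; r=V[:3,:3].T@np.r_[n,1]
    return (o+r*(z-o[2])/r[2])
def box(p,L):
    x,y,z,a=p; h=np.array([[i,j,k] for i in(-.5,.5) for j in(-.5,.5) for k in(0,1)])*L
    c,s=np.cos(a),np.sin(a)
    return h@np.array([[c,s,0],[-s,c,0],[0,0,1]])+[x,y,z]
def iou(p,L,m,C):
    q=cv2.convexHull(np.float32(proj(box(p,L),C)))
    x0,y0=np.floor(q.reshape(-1,2).min(0))-2
    S=8; u=np.zeros((384*2,512*2),np.uint8)
    cv2.fillConvexPoly(u,np.int32(np.round((q*2+.5)*16)),1,shift=4)
    M=cv2.resize(m.astype(np.uint8),None,fx=2,fy=2,interpolation=0)
    return (u&M).sum()/max(1,(u|M).sum())
def fit(p0,L,views):
    f=lambda p:-sum(iou(p,L,m,C) for m,C in views)
    best=None
    for da in (0,.2,-.2):
        p=np.array(p0,float);p[3]+=da
        sx=np.vstack([p]+[p+d for d in np.diag([.01,.01,.008,.15])])
        r=minimize(f,p,method="Nelder-Mead",options=dict(initial_simplex=sx,xatol=1e-4,fatol=1e-4,maxiter=250))
        if best is None or r.fun<best.fun: best=r
    return best.x,-best.fun/len(views)
def masks(c,q,pts):
    r=bot.silhouettes(c,q);out=[]
    for p in pts:
        b=min(r,key=lambda x:np.hypot(*(np.array([(x["bbox"][0]+x["bbox"][2])/2,(x["bbox"][1]+x["bbox"][3])/2])-p)))
        out.append(np.array(b["mask"]))
    return out
E
python3 - <<'E'
from h import *
T=cam("top");S=cam("scene")
bot.snapshot("top");bot.snapshot("scene")
t=[(214,212),(257,211),(307,206)];s=[(273,156),(231,180),(179,212)]
mt=masks("top","case_a",t);ms=masks("scene","case_a",s)
for k in range(3):
    p=ray(t[k],T,.046); g=[p[0],p[1],0,[-.4,-.4,.1][k]]
    print(k,p.round(3),ray(s[k],S,.046).round(3),*[np.round(v,3) for v in fit(g,[.14,.05,.046],[(mt[k],T),(ms[k],S)])])
m=masks("top","mat",[(267,165)])[0];m2=masks("scene","mat",[(255,233)])[0]
p=ray((267,165),T,.003)
print(p,fit([p[0],p[1],0,-.4],[.11,.11,.003],[(m,T),(m2,S)]))
im=cv2.imread("pics/top0.png")
w=m&(im.min(2)>110)
print(w.sum()); ys,xs=np.nonzero(w); W=np.array([ray((x,y),T,.003)[:2] for x,y in zip(xs,ys)])
if len(W)>5:
    print(W.mean(0)); u=np.linalg.svd(W-W.mean(0))[2][0]; print(np.arctan2(u[1],u[0]))
for n,px in [("jar",(178,170)),("file",(261,132)),("hb",(352,169)),("turq_near",(303,251)),("turq_far",(306,136)),("purple",(157,256)),("button",(147,202))]:
    print(n,ray(px,T,.05).round(3))
E
```

```text
0 [0.452 0.176 0.046] [0.465 0.171 0.046] [ 0.451  0.183  0.    -0.38 ] 0.915
1 [ 0.454 -0.003  0.046] [ 0.471 -0.01   0.046] [ 0.457 -0.002  0.003 -0.455] 0.887
2 [ 0.473 -0.212  0.046] [ 0.485 -0.214  0.046] [ 0.475 -0.211 -0.001  0.081] 0.868
[ 0.66249037 -0.05090325  0.003     ] (array([ 0.66168857, -0.04753342, -0.00118964, -0.37228665]), np.float64(0.9367047199459968))
78
[ 0.66022923 -0.04695138]
2.71212836025192
jar [0.632 0.329 0.05 ]
file [ 0.798 -0.025  0.05 ]
hb [ 0.629 -0.408  0.05 ]
turq_near [ 0.288 -0.188  0.05 ]
turq_far [ 0.778 -0.219  0.05 ]
purple [0.274 0.404 0.05 ]
button [0.496 0.454 0.05 ]
```

>>> drive_tool([
  [0.076,[-0.396,-0.343,0.02],0.15],
  [0.076,[-0.396,-0.343,0.02],0.15],
  [0.076,[-0.396,-0.343,0.02],0.15],
  [0.076,[-0.396,-0.343,0.02],0.15],
  [0.076,[-0.396,-0.343,0.02],0.15],
  [0.076,[-0.396,-0.343,0.02],0.15],
  [0.076,[-0.396,-0.343,0.02],0.15],
  [0.076,[-0.396,-0.343,0.02],0.15],
  [0.076,[-0.396,-0.343,0.02],0.15],
  [0.076,[-0.396,-0.343,0.02],0.15],
  [0.076,[-0.396,-0.343,0.02],0.15],
  [0.076,[-0.396,-0.343,0.02],0.15],
], grip_force=40)

```text
time: 3.0
tool_pos: [0.4518, 0.1812, 0.2112]
tcp_rot: [[-0.927, 0.376, 0.0], [0.376, 0.927, -0.0], [-0.0, 0.0, -1.0]]
ft_force: [0.6, 0.7, 0.2]
gripper_width: 0.0762
gripper_force: 0.0
```

```bash
cat >> h.py <<'E'
def look(p0,name=None,fixz=None,L=[.14,.05,.046],q="case_a"):
    s=bot.observe(); im=bot.snapshot("wrist"); C=cam("wrist",s)
    if name: cv2.imwrite(f"pics/{name}.png",im)
    c=proj([p0[0],p0[1],p0[2]+L[2]/2],C)[0]
    m=masks("wrist",q,[c])[0]; return m,C
def delta(x,y,z,yaw=None):
    s=bot.observe();R=s["tcp_rot"];d=R.T@(np.array([x,y,z])-s["tool_pos"])
    t=np.arctan2(R[1,0],R[0,0]); 
    w=0 if yaw is None else -((yaw-t+np.pi/2)%np.pi-np.pi/2)
    print("time",round(s["time"],2),"shift",d.round(4),"turn",round(w,3))
def avg(n=6):
    F=[];M=[]
    for _ in range(n):
        bot.snapshot("top");s=bot.observe();F.append(s["ft_force"]);M.append(s["tcp_rot"].T@s["moment"])
    print("F",np.mean(F,0).round(2),"Mtool",np.mean(M,0).round(3),"sd",np.std(M,0).round(3),"t",round(s["time"],2))
E
python3 - <<'E'
from h import *
T=cam("top");S=cam("scene")
p0=[.451,.183,0,-.38]
m,C=look(p0,"w1")
r=fit(p0,[.14,.05,.046],[(m,C)]);print(r)
bot.snapshot("scene");ms=masks("scene","case_a",[(273,156)])[0]
r=fit(p0,[.14,.05,.046],[(m,C),(ms,S)]);print(r)
x=r[0];delta(x[0],x[1],.012,x[3]);avg()
E
```

```text
(array([ 0.45123065,  0.18115012, -0.00449831, -0.36502984]), np.float64(0.9696782723666814))
(array([ 0.45021269,  0.18176572, -0.00208843, -0.36940792]), np.float64(0.9207862333102709))
time 3.2 shift [-0.0014 -0.0021  0.1994] turn -0.012
F [ 0.14  0.29 -0.17] Mtool [0.018 0.008 0.018] sd [0.019 0.022 0.021] t 3.5
```

View pics/w1.png

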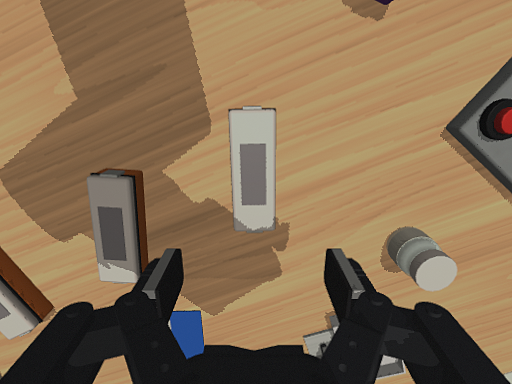

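The wrist view shows the case centred at (253,168), between the fingers and aligned with them. The jar and red button are well clear on the right.

>>> drive_tool([
  [0.076,[-0.001,-0.001,0.05],-0.013],
  [0.076,[-0.001,-0.001,0.1],-0.013],
  [0.076,[-0.001,-0.001,0.15],-0.013],
  [0.076,[-0.001,-0.001,0.18],-0.013],
  [0.076,[-0.001,-0.001,0.198],-0.013],
  [0.076,[-0.001,-0.001,0.198],-0.013],
  [0.04,[-0.001,-0.001,0.198],-0.013],
  [0.04,[-0.001,-0.001,0.198],-0.013],
  [0.04,[-0.001,-0.001,0.198],-0.013],
  [0.04,[-0.001,-0.001,0.198],-0.013],
  [0.04,[-0.001,-0.001,0.198],-0.013],
], grip_force=40)

```text
time: 4.6
tool_pos: [0.4512, 0.1824, 0.0146]
tcp_rot: [[-0.933, 0.36, 0.002], [0.36, 0.933, 0.001], [-0.002, 0.001, -1.0]]
ft_force: [-1.7, 0.7, 8.7]
gripper_width: 0.0495
gripper_force: 43.1
```

>>> drive_tool([
  [0.04,[0,0,-0.03],0],
  [0.04,[0,0,-0.06],0],
  [0.04,[0,0,-0.1],0],
  [0.04,[0,0,-0.1],0],
  [0.04,[-0.02,0,-0.1],0],
  [0.04,[-0.06,0,-0.1],0],
  [0.04,[-0.1,0,-0.1],0],
  [0.04,[-0.1,0,-0.1],0],
  [0.04,[-0.1,0,-0.1],0],
  [0.04,[-0.1,0,-0.1],0],
  [0.04,[-0.1,0,-0.1],0],
])

```text
time: 5.7
tool_pos: [0.5431, 0.1465, 0.1132]
tcp_rot: [[-0.933, 0.36, -0.001], [0.36, 0.933, 0.0], [0.001, -0.0, -1.0]]
ft_force: [0.4, -0.6, -2.5]
gripper_width: 0.0494
gripper_force: 43.4
```

```bash
python3 -c "
from h import *
avg(10)"
```

```text
F [ 0.22  0.16 -2.24] Mtool [ 0.004 -0.006  0.004] sd [0.028 0.03  0.038] t 6.2
```

>>> drive_tool([
  [0.04,[0.02,0,0],0],
  [0.04,[0.06,0,0],0],
  [0.04,[0.1,0,0],0],
  [0.04,[0.1,0,0],0],
  [0.04,[0.1,0,0],0],
  [0.04,[0.1,0,0],0],
  [0.04,[0.1,0,0],0],
])

```text
time: 6.9
tool_pos: [0.4516, 0.182, 0.1133]
tcp_rot: [[-0.933, 0.361, 0.001], [0.361, 0.933, 0.0], [-0.0, 0.0, -1.0]]
ft_force: [-0.1, 0.0, -2.9]
gripper_width: 0.0494
gripper_force: 43.4
```

```bash
python3 -c "
from h import *
avg(10)"
```

```text
F [-0.21 -0.08 -2.44] Mtool [-0.004 -0.003 -0.004] sd [0.019 0.024 0.032] t 7.4
```

Static moment is unchanged after either shake (0.126 N·m expected with a ball), so case 0 looks silent. I'll put it back.

>>> drive_tool([
  [0.04,[0,0,0.04],0],
  [0.04,[0,0,0.08],0],
  [0.04,[0,0,0.092],0],
  [0.04,[0,0,0.098],0],
  [0.04,[0,0,0.099],0],
  [0.04,[0,0,0.099],0],
  [0.076,[0,0,0.099],0],
  [0.076,[0,0,0.099],0],
  [0.076,[0,0,0.099],0],
  [0.076,[0,0,0.099],0],
  [0.076,[0,0,0.06],0],
  [0.076,[0,0,0.01],0],
])

```text
time: 8.6
tool_pos: [0.4497, 0.1819, 0.1028]
tcp_rot: [[-0.933, 0.361, -0.005], [0.361, 0.933, -0.001], [0.004, -0.003, -1.0]]
ft_force: [0.2, 0.3, -0.1]
gripper_width: 0.0758
gripper_force: 0.0
```

```bash
python3 -c "
from h import *
delta(.457,-.002,.21,-.45)"
```

```text
time 8.6 shift [-0.0727 -0.1692 -0.107 ] turn 0.081
```

>>> drive_tool([
  [0.076,[0,0,-0.05],0],
  [0.076,[-0.072,-0.169,-0.107],0.08],
  [0.076,[-0.072,-0.169,-0.107],0.08],
  [0.076,[-0.072,-0.169,-0.107],0.08],
  [0.076,[-0.072,-0.169,-0.107],0.08],
  [0.076,[-0.072,-0.169,-0.107],0.08],
  [0.076,[-0.072,-0.169,-0.107],0.08],
  [0.076,[-0.072,-0.169,-0.107],0.08],
])

```text
time: 9.4
tool_pos: [0.4567, -0.0006, 0.21]
tcp_rot: [[-0.901, 0.433, -0.001], [0.433, 0.901, 0.0], [0.001, 0.0, -1.0]]
ft_force: [0.6, 0.5, 0.1]
gripper_width: 0.076
gripper_force: 0.0
```

Run:
```python
from h import *
p0=[.457,-.002,0,-.45]
m,C=look(p0,"w2")
r=fit(p0,[.14,.05,.046],[(m,C)]);print(r)
bot.snapshot("top");ms=masks("top","case_a",[(257,211)])[0]
r=fit(p0,[.14,.05,.046],[(m,C),(ms,cam("top"))]);print(r)
x=r[0];delta(x[0],x[1],.012,x[3])
```

```text
(array([ 0.45452945, -0.00205485, -0.00188662, -0.45634543]), np.float64(0.9721703642599748))
(array([ 0.45452945, -0.00205485, -0.00188662, -0.45634543]), np.float64(0.4860851821299874))
time 9.6 shift [ 0.0012 -0.0025  0.198 ] turn 0.009
```

>>> drive_tool([
  [0.076,[0.001,-0.002,0.05],0.009],
  [0.076,[0.001,-0.002,0.1],0.009],
  [0.076,[0.001,-0.002,0.15],0.009],
  [0.076,[0.001,-0.002,0.18],0.009],
  [0.076,[0.001,-0.002,0.197],0.009],
  [0.076,[0.001,-0.002,0.197],0.009],
  [0.04,[0.001,-0.002,0.197],0.009],
  [0.04,[0.001,-0.002,0.197],0.009],
  [0.04,[0.001,-0.002,0.197],0.009],
  [0.04,[0.001,-0.002,0.197],0.009],
  [0.04,[0.001,-0.002,0.197],0.009],
])

```text
time: 10.7
tool_pos: [0.4556, -0.0026, 0.0144]
tcp_rot: [[-0.897, 0.442, 0.002], [0.442, 0.897, -0.0], [-0.002, 0.001, -1.0]]
ft_force: [-1.3, 1.8, 8.6]
gripper_width: 0.0493
gripper_force: 43.2
```

>>> drive_tool([
  [0.04,[0,0,-0.03],0],
  [0.04,[0,0,-0.06],0],
  [0.04,[0,0,-0.1],0],
  [0.04,[0,0,-0.1],0],
  [0.04,[-0.02,0,-0.1],0],
  [0.04,[-0.06,0,-0.1],0],
  [0.04,[-0.1,0,-0.1],0],
  [0.04,[-0.1,0,-0.1],0],
  [0.04,[-0.1,0,-0.1],0],
  [0.04,[-0.1,0,-0.1],0],
  [0.04,[-0.1,0,-0.1],0],
])

```text
time: 11.8
tool_pos: [0.5441, -0.0465, 0.1131]
tcp_rot: [[-0.897, 0.442, -0.001], [0.442, 0.897, 0.0], [0.001, -0.0, -1.0]]
ft_force: [0.3, 0.5, -4.1]
gripper_width: 0.0493
gripper_force: 44.4
```

```bash
python3 -c "
from h import *
avg(10)"
```

```text
F [ 0.09  0.17 -3.69] Mtool [-0.013  0.022 -0.01 ] sd [0.034 0.026 0.02 ] t 12.3
```

>>> drive_tool([
  [0.04,[0.02,0,0],0],
  [0.04,[0.06,0,0],0],
  [0.04,[0.1,0,0],0],
  [0.04,[0.1,0,0],0],
  [0.04,[0.1,0,0],0],
  [0.04,[0.1,0,0],0],
  [0.04,[0.1,0,0],0],
])

```text
time: 13.0
tool_pos: [0.456, -0.0031, 0.1133]
tcp_rot: [[-0.897, 0.442, 0.001], [0.442, 0.897, -0.0], [-0.001, 0.0, -1.0]]
ft_force: [0.3, 0.4, -3.8]
gripper_width: 0.0498
gripper_force: 44.3
```

```bash
python3 -c "
from h import *
avg(10)"
```

```text
F [ 0.19 -0.08 -3.72] Mtool [-0.009 -0.01   0.007] sd [0.034 0.042 0.027] t 13.5
```

The moment difference is ambiguous, so I'll repeat the shake and look at the time series.

>>> drive_tool([
  [0.04,[-0.02,0,0],0],
  [0.04,[-0.07,0,0],0],
  [0.04,[-0.12,0,0],0],
  [0.04,[-0.12,0,0],0],
  [0.04,[-0.12,0,0],0],
])

```text
time: 14.0
tool_pos: [0.5628, -0.0561, 0.1126]
tcp_rot: [[-0.897, 0.443, -0.001], [0.443, 0.897, 0.0], [0.001, -0.0, -1.0]]
ft_force: [-0.4, -0.1, -3.6]
gripper_width: 0.0492
gripper_force: 44.4
```

```bash
cat >> h.py <<'E'
def series(n=24):
    M=[]
    for _ in range(n):
        bot.snapshot("top");s=bot.observe();M.append((s["tcp_rot"].T@s["moment"])[1])
    print((np.array(M)*1000).round().astype(int).tolist(),np.mean(M).round(4),s["time"])
E
python3 -c "
from h import *
series()"
```

```text
[86, 10, -8, 24, 11, 26, -46, -9, 23, 22, 23, 38, 32, 52, -14, -7, 54, -67, -14, -20, -21, -52, -19, 9] 0.0055 15.2
```

>>> drive_tool([
  [0.04,[0.02,0,0],0],
  [0.04,[0.07,0,0],0],
  [0.04,[0.12,0,0],0],
  [0.04,[0.12,0,0],0],
  [0.04,[0.12,0,0],0],
])

```text
time: 15.7
tool_pos: [0.4552, -0.0024, 0.1138]
tcp_rot: [[-0.897, 0.441, 0.001], [0.441, 0.897, -0.0], [-0.001, 0.0, -1.0]]
ft_force: [-0.1, 0.2, -2.4]
gripper_width: 0.0495
gripper_force: 44.3
```

```bash
python3 -c "
from h import *
series()"
```

```text
[-57, 17, -40, -11, 40, 32, 8, -29, -39, 22, -51, -23, -30, 12, -26, 20, 74, 77, -30, -41, -7, 4, 51, -26] -0.0022 16.9
```

Still close to noise level. I'll put this one back and measure case 2 for comparison.

>>> drive_tool([
  [0.04,[0,0,0.04],0],
  [0.04,[0,0,0.08],0],
  [0.04,[0,0,0.092],0],
  [0.04,[0,0,0.098],0],
  [0.04,[0,0,0.099],0],
  [0.04,[0,0,0.099],0],
  [0.076,[0,0,0.099],0],
  [0.076,[0,0,0.099],0],
  [0.076,[0,0,0.099],0],
  [0.076,[0,0,0.099],0],
  [0.076,[0,0,0.06],0],
  [0.076,[0,0,0.01],0],
])

```text
time: 18.1
tool_pos: [0.4542, -0.0026, 0.1029]
tcp_rot: [[-0.897, 0.442, -0.005], [0.442, 0.897, 0.001], [0.005, -0.001, -1.0]]
ft_force: [1.0, -0.0, 0.6]
gripper_width: 0.0762
gripper_force: 0.0
```

```bash
python3 -c "
from h import *
delta(.475,-.211,.21,.08)"
```

```text
time 18.1 shift [-0.1102 -0.1779 -0.1073] turn -0.538
```

>>> drive_tool([
  [0.076,[0,0,-0.05],0],
  [0.076,[-0.11,-0.178,-0.107],-0.538],
  [0.076,[-0.11,-0.178,-0.107],-0.538],
  [0.076,[-0.11,-0.178,-0.107],-0.538],
  [0.076,[-0.11,-0.178,-0.107],-0.538],
  [0.076,[-0.11,-0.178,-0.107],-0.538],
  [0.076,[-0.11,-0.178,-0.107],-0.538],
  [0.076,[-0.11,-0.178,-0.107],-0.538],
  [0.076,[-0.11,-0.178,-0.107],-0.538],
])

```text
time: 19.0
tool_pos: [0.4748, -0.2101, 0.2099]
tcp_rot: [[-0.997, -0.08, -0.001], [-0.08, 0.997, 0.001], [0.001, 0.001, -1.0]]
ft_force: [-0.7, 0.8, -0.4]
gripper_width: 0.0759
gripper_force: 0.0
```

Run:
```python
from h import *
p0=[.475,-.211,0,.08]
m,C=look(p0,"w3")
r=fit(p0,[.14,.05,.046],[(m,C)]);print(r)
x=r[0];delta(x[0],x[1],.012,x[3])
series(12)
```

```text
(array([ 0.47361899, -0.21140801, -0.00591627,  0.09241563]), np.float64(0.9670598709103049))
time 19.1 shift [ 0.0015 -0.0014  0.198 ] turn -0.011
[8, 22, -31, -25, 13, 24, -38, -22, 5, 13, 13, -36] -0.0046 19.7
```

>>> drive_tool([
  [0.076,[0.001,-0.001,0.05],-0.011],
  [0.076,[0.001,-0.001,0.1],-0.011],
  [0.076,[0.001,-0.001,0.15],-0.011],
  [0.076,[0.001,-0.001,0.18],-0.011],
  [0.076,[0.001,-0.001,0.197],-0.011],
  [0.076,[0.001,-0.001,0.197],-0.011],
  [0.04,[0.001,-0.001,0.197],-0.011],
  [0.04,[0.001,-0.001,0.197],-0.011],
  [0.04,[0.001,-0.001,0.197],-0.011],
  [0.04,[0.001,-0.001,0.197],-0.011],
  [0.04,[0.001,-0.001,0.197],-0.011],
])

```text
time: 20.8
tool_pos: [0.4748, -0.2124, 0.0146]
tcp_rot: [[-0.996, -0.091, 0.002], [-0.091, 0.996, -0.001], [-0.002, -0.001, -1.0]]
ft_force: [-0.9, 1.4, 6.9]
gripper_width: 0.0497
gripper_force: 43.8
```

>>> drive_tool([
  [0.04,[0,0,-0.03],0],
  [0.04,[0,0,-0.06],0],
  [0.04,[0,0,-0.1],0],
  [0.04,[0,0,-0.1],0],
  [0.04,[-0.02,0,-0.1],0],
  [0.04,[-0.06,0,-0.1],0],
  [0.04,[-0.1,0,-0.1],0],
  [0.04,[-0.1,0,-0.1],0],
  [0.04,[-0.1,0,-0.1],0],
])

```text
time: 21.7
tool_pos: [0.5735, -0.2024, 0.1119]
tcp_rot: [[-0.996, -0.092, -0.002], [-0.092, 0.996, 0.001], [0.002, 0.001, -1.0]]
ft_force: [-0.0, 0.5, -5.4]
gripper_width: 0.0492
gripper_force: 47.8
```

```bash
python3 -c "
from h import *
series(20)"
```

```text
[-31, 28, 10, 17, 24, -8, -24, 34, 37, 60, 5, 16, 18, 4, 34, 29, 39, 46, 47, 49] 0.0217 22.7
```

>>> drive_tool([
  [0.04,[0.02,0,0],0],
  [0.04,[0.06,0,0],0],
  [0.04,[0.1,0,0],0],
  [0.04,[0.1,0,0],0],
  [0.04,[0.1,0,0],0],
])

```text
time: 23.2
tool_pos: [0.4742, -0.2126, 0.1138]
tcp_rot: [[-0.996, -0.09, 0.001], [-0.09, 0.996, -0.0], [-0.001, -0.001, -1.0]]
ft_force: [0.2, 0.2, -5.0]
gripper_width: 0.0495
gripper_force: 47.8
```

```bash
python3 -c "
from h import *
series(16);avg(4)"
```

```text
[-56, -1, -33, -10, 2, -30, -20, -63, -47, -68, -89, -80, -54, 7, -26, -57] -0.0392 24.0
F [ 0.42  0.26 -5.12] Mtool [ 0.01  -0.035 -0.015] sd [0.034 0.035 0.018] t 24.2
```

Case 2 shows a clear sign flip. I'll confirm with two more swings.

>>> drive_tool([
  [0.04,[-0.02,0,0],0],
  [0.04,[-0.06,0,0],0],
  [0.04,[-0.1,0,0],0],
  [0.04,[-0.1,0,0],0],
])

```text
time: 24.6
tool_pos: [0.5778, -0.2027, 0.1132]
tcp_rot: [[-0.996, -0.093, 0.003], [-0.093, 0.996, -0.001], [-0.003, -0.001, -1.0]]
ft_force: [0.2, -0.1, -5.4]
gripper_width: 0.0493
gripper_force: 47.8
```

```bash
python3 -c "
from h import *
series(20)"
```

```text
[-21, -11, 26, 7, 12, 8, -1, 19, 31, 35, 54, -6, 24, 11, 15, 81, 69, 3, 31, 3] 0.0195 25.6
```

>>> drive_tool([
  [0.04,[0.02,0,0],0],
  [0.04,[0.06,0,0],0],
  [0.04,[0.1,0,0],0],
  [0.04,[0.1,0,0],0],
])

```text
time: 26.0
tool_pos: [0.4702, -0.2116, 0.1132]
tcp_rot: [[-0.996, -0.09, -0.003], [-0.09, 0.996, 0.002], [0.003, 0.002, -1.0]]
ft_force: [-0.0, 0.9, -4.5]
gripper_width: 0.0494
gripper_force: 47.8
```

```bash
python3 -c "
from h import *
series(20)"
```

```text
[-41, -64, 7, -65, -4, -24, -53, -28, -36, -20, -58, -69, -22, -55, -61, -118, -54, -138, -68, -50] -0.0511 27.0
```

Confirmed (+0.020 against −0.051, repeatable): case 2 rattles. Now to present it.

```bash
python3 -c "
from h import *
delta(.661,-.047,.19,-.40)"
```

```text
time 27.0 shift [-0.201   0.1474 -0.0767] turn 0.491
```

>>> drive_tool([
  [0.04,[0,0,-0.03],0],
  [0.04,[-0.01,0.01,-0.06],0.05],
  [0.04,[-0.03,0.022,-0.077],0.1],
  [0.04,[-0.06,0.044,-0.077],0.18],
  [0.04,[-0.09,0.066,-0.077],0.26],
  [0.04,[-0.12,0.088,-0.077],0.34],
  [0.04,[-0.15,0.11,-0.077],0.42],
  [0.04,[-0.18,0.132,-0.077],0.47],
  [0.04,[-0.195,0.143,-0.077],0.49],
  [0.04,[-0.201,0.147,-0.077],0.49],
  [0.04,[-0.201,0.147,-0.077],0.49],
  [0.04,[-0.201,0.147,-0.077],0.49],
])

```text
time: 28.2
tool_pos: [0.6603, -0.048, 0.1901]
tcp_rot: [[-0.922, 0.388, -0.001], [0.388, 0.922, 0.0], [0.001, -0.0, -1.0]]
ft_force: [-0.5, 0.6, -5.1]
gripper_width: 0.049
gripper_force: 47.8
```

Run:
```python
from h import *
for c in ("scene","top"): cv2.imwrite(f"pics/{c}9.png",bot.snapshot(c))
a=cv2.imread("pics/scene9.png")[70:330,30:430]; cv2.imwrite("pics/s9.png",cv2.resize(a,None,fx=2,fy=2,interpolation=2))
S=cam("scene");ms=masks("scene","case_a",[(273,156),(231,180)])
for m,p in zip(ms,([.4512,.1812,0,-.37],[.4545,-.002,0,-.456])): print(fit(p,[.14,.05,.046],[(m,S)]),iou(p,[.14,.05,.046],m,S))
series(12)
```

```text
(array([-0.34371772,  0.94159555, -1.22016921, -0.30487042]), np.float64(0.7023809523809523)) 0.2303120356612184
(array([ 0.44924374,  0.00347977, -0.01064547, -0.44407379]), np.float64(0.8251510574018127)) 0.7946065755448837Traceback (most recent call last):
  File "<stdin>", line 6, in <module>
  File "h.py", line 63, in series
    bot.snapshot("top");s=bot.observe();M.append((s["tcp_rot"].T@s["moment"])[1])
    ~~~~~~~~~~~~^^^^^^^
ValueError: 200 camera calls are used up
```

View pics/s9.png

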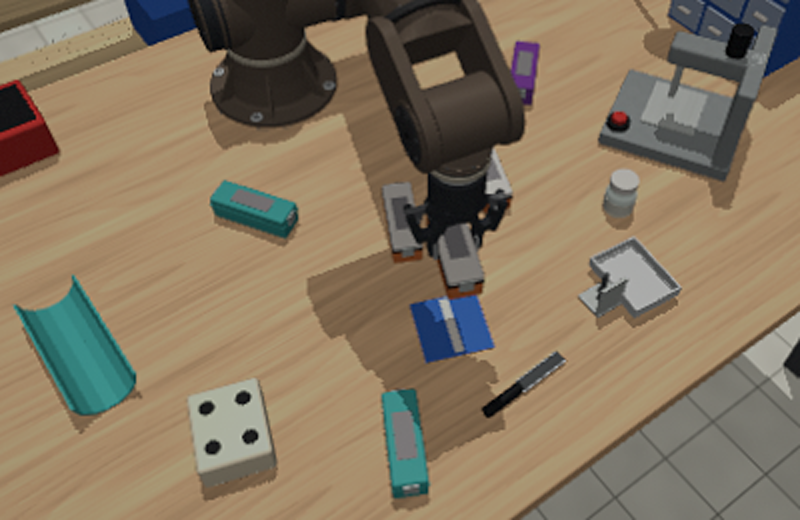

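The held case at (460,262) is raised over the mat and in line with the stripe. The silent cases stand at their old spots, about (402,222) and (497,185, partly hidden).

```bash
python3 -c "
from bench import bot
print(bot.finish_job())"
```

```text
the job is handed in; nothing more can be done
None
```

I identified the rightmost case, first standing at about (0.474, -0.211), as the rattling one and handed the job in with it held level over the mat, in line with the stripe; it was picked from repeated but noisy moment readings, and the left silent case was partly hidden in the last picture.

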